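Park the power screwdriver on its hook bar and lock it with the keeper pin

ROBOT

A 6-joint arm with a two-finger parallel gripper is mounted at the origin on the work surface. World frame = base frame: x ahead of the robot, y to its left, z up, the work surface at z = 0. Lengths are in m, angles in rad, forces in N, time in s.
With the tool pointing down it reaches from about 0.425 to 0.95 m from the base axis. Payload 3.5 kg.
Tool frame: the origin (TCP) lies midway between the tips of the shut fingers; the grasp point (between the pads) lies 19 mm behind it; z points along the fingers, y is the direction in which the jaws open and shut (so a half turn about z gives the same grasp; the last joint's range is limited). The gripper opens to 85 mm and grips with 20 to 120 N. Pads are 22 mm wide; open, the fingers measure 114 mm over their backs; the gripper's body (76 mm by 85 mm) begins 54 mm behind the grasp point. The pads swing forward as they close: fully open they stand 13 mm farther back than shut.
Start: joints at [-0.15, 0.286, 1.577, -0, 1.279, -0.15], TCP at [0.675, 0, 0.231] pointing down, gripper open.
Joint ranges: [-2.77, 2.77], [-0.9, 2.22], [0.21, 2.48], [-1.53, 4.67], [0.24, 2.81], [-2.84, 2.84]. Speed limits (rad/s): [2.79, 2.79, 3.14, 3.14, 3.14, 3.14].

INTERFACE

Orientations are given as a unit quaternion [x, y, z, w].
In Python, from station import * gives the robot as it stands.
- The arm moves only by the tool servo_tool, never from a script. Its argument "steps" is one flat list of numbers, 4 for each row, row after row: the shift along the tool's x, y, z in units of 150 mm (1.0 is 150 mm), then the turn about the tool's z in units of 180 degrees (1.0 is 180 degrees). A call has 1 to 5 rows; each row shifts and turns the commanded pose from where the row before left it, along the tool's axes as they then stand; what a row does not reach is not made up. A row lasts 1/8 s, in which the tool goes at most 62.5 mm and 10.7 degrees, less where a joint would pass 70% of its speed; a pose out of reach is approached as far as the arm can. A call with a number of a shift or a turn outside -1 to 1 is refused whole. A call with a gripper value outside its range is refused whole. "grip" is the opening, from 0 (shut) to 1 (fully open), set as the call begins (left out, the last holds). The fingers move at their own pace and stop on an object; the grip force is fixed at half the most. Time passes only in rows, so rows that do not move let the fingers close. It gives the time, the measured TCP pose, the force and the opening at its end, in the units of the state.
- read_state(): the state, without advancing time (a new reading comes with each control period).
- grab_frame(name): name is "scene" or "side" or "wrist"; returns a dict with "pixels" (480x640x3 uint8, red, green, blue), "z_map" (480x640 float32, m along the optical axis (not along the pixel's ray), 0 where there is no reading), "camera_matrix" (3x3 intrinsics, pixels), "extrinsics" (4x4, takes a point from world to camera coordinates). Camera axes: x right, y down, z forward; pixel columns grow to the right and rows downward; lengths in m; the calibration is good to about 2 mm. A picture is of the moment at which its call begins.
- job_done(): hands the job in, once; it reports no verdict.
Trained networks look in a picture, given as the dict that the camera call returned (one of the last four; its "shot" number tells which), for a name from the list of things; names that differ only in an ending like _2 or _b are one class to them, and where a whole thing is asked for, a point or a joint stands for the part that bears it (a point fixed in the world has none). Each returns a list of dicts, best first, with "conf" (0 to 1); they miss things now and then, are a little off and sometimes report something else, mostly with a low value. They report only what shows in the picture. A call takes as long as a camera call. They do not tell look-alikes from the thing itself.
- search_frame(picture, target): "at" ([row, column] in pixels, amid what is visible of it).
- regions_of(picture, target): "pixels" (480x640 bool, what is visible of it) and "at" ([row, column] in pixels, amid what is visible of it).
- tip_of(picture, target): "at" ([row, column] in pixels: a listed point, or the origin of a listed thing).
The state is a dict: "time": time; "q": joint angles; "qvel": joint speeds; "effort": joint torques, N m; "eef_pos": TCP position; "tool_rot": TCP orientation; "contact_force": force on the tool from outside, world axes, zero at the start; "moment": the same for the moment, N m; "opening": finger opening in m.
Only numpy, scipy, OpenCV 4.12 (cv2) and the standard library are available. Lean on these libraries where they do the work, as an engineer would, in place of code of your own. Each camera call takes 0.05 s, during which the arm holds its last target. There are 200 camera calls.

TASK

Lift the orange screwdriver out of its stand and hang it by the window in its hanger on the yellow bar of the white post, between the post and the hole in the bar. Then lock it in: take the red-headed keeper pin from its block and drop it fully through the hole near the tip of the bar, collar flat on the bar. Do not drop the screwdriver, and leave the grey screwdriver and everything else where it is.

Things in the scene. Friction and masses are not known exactly. Their poses are not given: they have to be found in the camera images.
- driver: Orange power screwdriver, 195 mm long, 0.4 kg, upright, bit down, in one socket of the stand (lifts straight out, 30 mm). Origin at the bit's tip, z up. Bit and nose 0-40 mm (21 mm wide), round body 40-125 mm (dia 40), flat hanger 125-195 mm: 10 mm thick (x), 56 wide (y), window 38 wide (y) from 135 to 165 mm; grip the solid part above it, fingers closing along x. Same after half a turn.
- driver_eye (a point): Centre of the window in the orange driver's hanger: 150 mm above the driver's origin, 15 mm below the window's upper edge, 45 mm below the hanger's top. Same axes as driver.
- spare_driver: A grey driver of the same shape in the other socket, 130 mm away, its hanger top 200 mm above the table like the orange one's; to be left there.
- stand: Fixed stand: aluminium block 80 x 215 x 45 mm (x, y, z) with two black socket collars, 56 mm outside diameter, up to 75 mm high, at y = -65 and +65 mm. Origin at the centre of its underside. Which driver stands in which socket varies.
- rack: Fixed white post 40 x 40 mm, 222 high, on a base plate 130 x 120 x 8 mm. Origin at the foot of the post's axis. A flat level yellow bar, 26 mm wide, 10 thick, top face 220 mm above the table, sticks out along the rack's own -x: 125 mm from the post's face (x = -20 mm) to its free tip (x = -145 mm). Nothing is above or below the bar but the base plate.
- bar_hole (a point): Centre of the round 13 mm through hole in the bar, on its top face, 20 mm from the tip, 105 mm from the post's face. Axes as rack: +x along the bar to the post, z up. The underside of the pin's collar belongs here. When the driver hangs, driver_eye is 15 mm lower than this, at any x between hole and post (40 to 70 mm is handy).
- pin: Keeper pin, 86 mm long, about 70 g, standing upright in the block. Origin at the tip of its shaft, z up. Steel shaft 9 mm in diameter with a tapered tip 0-50 mm, steel collar 26 mm in diameter 50-54 mm, red round grip 18 mm in diameter 54-86 mm.
- pin_collar (a point): Centre of the underside of the pin's collar, 50 mm above the pin's tip.
- pin_block: Fixed black block 60 x 60 x 55 mm with a through hole where the pin stands, collar on the block's top. Origin at the centre of its underside.
- laptop: Bystander: opened laptop base with a green board, 200 x 280 mm (x, y), 20 mm high. Origin under its centre.
- pliers: Bystander: red-handled pliers lying flat, about 125 mm long along x, 14 mm high.
- battery: Bystander: black battery pack, 62 x 110 x 18 mm. Origin under its centre.
- hard_drive: Bystander: metal hard drive, 102 x 147 x 26 mm. Origin under its centre.
- screw_dish: Bystander: empty steel bowl, 96 mm across, 30 mm high. Origin under its centre.
- heat_sink: Bystander: finned heat sink, 80 x 80 x 34 mm. Origin under its centre.
Things that resemble listed ones, but are neither listed nor needed, are in the scene too. There is more than one size of the driver; the job needs the middle-sized.

How it is judged:
By the outcome, as a careful person would: the job done as asked, in the order asked, and still so for the second after the job is handed in, with the robot touching nothing.
It also fails if it takes over 70 s, if anything falls off the work surface, if the arm or the gripper's body presses on something with over 40 N, if the wrist force passes 120 N, or if a joint passes its speed limit or range.

## Working session

There is one attempt and no reset: what is moved stays moved. The work goes in short steps, Python scripts to look and compute and a tool call to move; the robot and the scene stay as the last step left them, time stands still between calls to the robot, and variables do not carry over. Pictures are saved under pics/ and viewed, about 8 in all and at most 12, crops included, and the job is handed in when it is done.

Besides the shell and the picture viewer there is one more tool, called after "Emit:" by a JSON object that holds its "api" and its "payload". servo_tool: Moves the arm, as the interface text tells. Shifts and turns lie within -1 to 1; 1 stands for 150 mm of shift or 180 degrees of turn. Its arguments: {"type":"object","properties":{"steps":{"type":"array"},"grip":{"type":"number"}},"required":["steps"]}

```bash
mkdir -p pics; ls
cat > h.py <<'E'
from station import *
import numpy as np, cv2
def save(f,name,crop=None,scale=1):
    im=f["pixels"][:,:,::-1]
    if crop: r0,r1,c0,c1=crop; im=im[r0:r1,c0:c1]
    if scale!=1: im=cv2.resize(im,None,fx=scale,fy=scale,interpolation=cv2.INTER_CUBIC)
    cv2.imwrite("pics/"+name+".png",im)
def world(f,r,c,z=None):
    """pixel arrays -> world points"""
    r=np.atleast_1d(r).astype(int);c=np.atleast_1d(c).astype(int)
    z=f["z_map"][r,c] if z is None else z
    K=f["camera_matrix"];E=np.linalg.inv(f["extrinsics"])
    p=np.stack([(c-K[0,2])/K[0,0]*z,(r-K[1,2])/K[1,1]*z,z],-1)
    return p@E[:3,:3].T+E[:3,3]
def cloud(f):
    r,c=np.nonzero(f["z_map"]>0); return world(f,r,c),f["pixels"][r,c],r,c
E
cat > a.py <<'E'
from h import *
fs={n:grab_frame(n) for n in("scene","side","wrist")}
np.set_printoptions(precision=3,suppress=True)
for n,f in fs.items():
    save(f,n+"0"); E=np.linalg.inv(f["extrinsics"]); print(n,E[:3,3],E[:3,2],f["camera_matrix"][0,0])
    for t in ("driver","spare_driver","stand","rack","bar_hole","pin","pin_block"):
        for d in regions_of(f,t)[:4] if t!="bar_hole" else tip_of(f,t)[:3]:
            print(n,t,round(d["conf"],2),np.round(d["at"]), world(f,*d["at"])[0], d["pixels"].sum() if "pixels" in d else "")
np.savez("f0.npz",**{n+k:f[k] for n,f in fs.items() for k in("pixels","z_map","camera_matrix","extrinsics")})
im=np.hstack([fs["scene"]["pixels"],fs["side"]["pixels"]])
print(read_state())
E
python3 a.py
```

```text
pics
scene [ 1.138 -0.399  1.3  ] [-0.421  0.323 -0.848] 597.9737782297568
scene driver 0.86 [273. 170.] [ 0.389 -0.251  0.098] 297
scene driver 0.81 [224. 185.] [ 0.347 -0.166  0.173] 1718
scene driver 0.63 [274. 202.] [ 0.463 -0.202  0.14 ] 847
scene driver 0.27 [211. 445.] [0.63  0.418 0.009] 887
scene stand 0.8 [316. 189.] [ 0.48  -0.27   0.042] 3168
scene rack 0.65 [256. 388.] [0.674 0.169 0.1  ] 3307
scene bar_hole 0.72 [236. 341.] [ 0.708 -0.014  0.403] 
scene bar_hole 0.62 [318. 284.] [ 0.641 -0.115  0.088] 
scene pin_block 0.91 [330. 286.] [ 0.656 -0.12   0.053] 763
side [-0.279  0.939  0.959] [ 0.566 -0.623 -0.539] 578.4156873601216
side driver 0.77 [253. 418.] [ 0.361 -0.139  0.116] 524
side driver 0.75 [227. 399.] [ 0.457 -0.184  0.136] 573
side driver 0.67 [281. 247.] [0.64  0.203 0.091] 3145
side stand 0.66 [256. 402.] [ 0.442 -0.19   0.048] 1133
side rack 0.6 [279. 247.] [0.642 0.205 0.094] 3250
side bar_hole 0.66 [217. 284.] [0.632 0.07  0.216] 
side pin_block 0.81 [248. 332.] [ 0.61  -0.088  0.054] 658
wrist [0.674 0.082 0.372] [-0.001 -0.319 -0.948] 339.1146869070033
wrist driver 0.89 [362.  17.] [ 0.367 -0.146  0.078] 2311
wrist spare_driver 0.54 [475. 137.] [ 0.462 -0.311  0.076] 156
wrist stand 0.84 [355. 129.] [ 0.461 -0.165  0.043] 3278
wrist rack 0.7 [ 63. 228.] [0.64  0.107 0.22 ] 20423
wrist bar_hole 0.75 [155. 200.] [ 0.553  0.055 -0.   ] 
wrist pin 0.66 [327. 273.] [ 0.634 -0.101  0.084] 708
wrist pin_block 0.88 [300. 279.] [ 0.638 -0.088  0.054] 3269
{'time': 1.2, 'q': array([-0.15 ,  0.286,  1.577,  0.   ,  1.279, -0.15 ]), 'qvel': array([ 0.001, -0.002, -0.   , -0.   ,  0.001, -0.001]), 'effort': array([  0.   , -40.598, -29.293,  -0.   ,   0.001,  -0.   ]), 'eef_pos': array([0.675, 0.   , 0.231]), 'tool_rot': array([ 0.707,  0.707, -0.   , -0.   ]), 'contact_force': array([-0.464,  0.14 , -0.714]), 'moment': array([-0.003,  0.025,  0.007]), 'opening': 0.08546606348132786}
```

View pics/scene0.png

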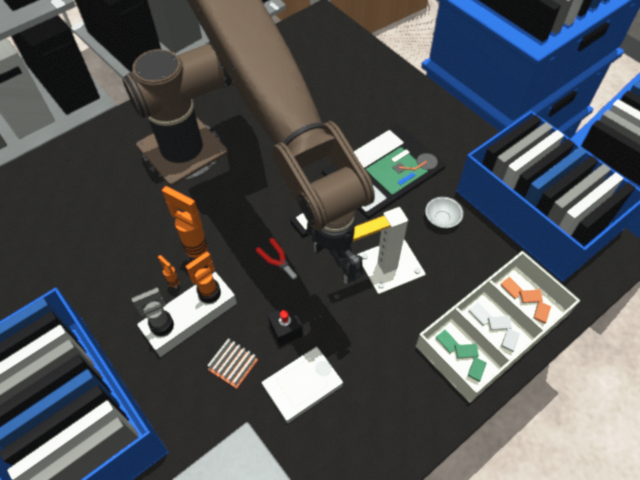

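View pics/side0.png

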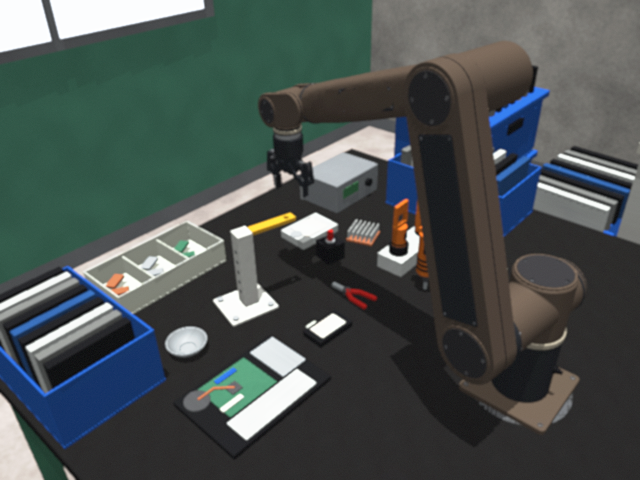

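View pics/wrist0.png

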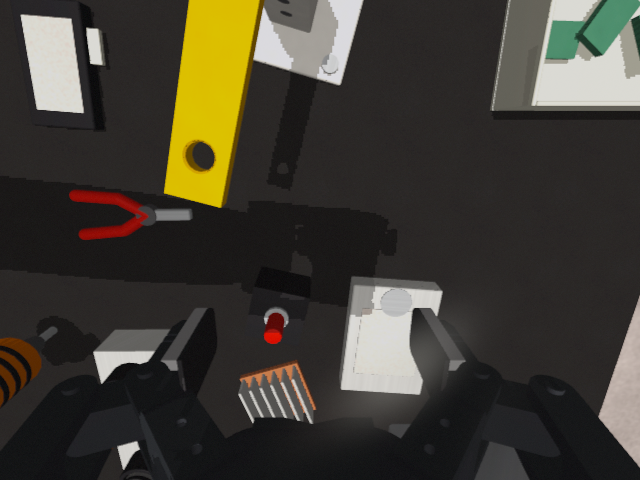

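The scene view shows the stand at about (310,190) with the orange driver in its right socket and the grey one in its left. A larger and a smaller orange look-alike stand behind it. The pin block is at (325,285), and the rack's yellow bar at (230,370) points towards the pin. The wrist view shows the bar hole at (155,200), and the side view confirms this layout. Next I'll measure from the point clouds.

```bash
cat > b.py <<'E'
from h import *
np.set_printoptions(precision=4,suppress=True)
D=np.load("f0.npz")
def rect(p): 
    (c,s,a)=cv2.minAreaRect((p[:,:2]*1000).astype(np.float32)); return np.round(c,1),np.round(s,1),round(a,2),len(p)
for n in("scene","side","wrist"):
    f={k:D[n+k] for k in("pixels","z_map","camera_matrix","extrinsics")}
    P,C,r,c=cloud(f); C=C.astype(int); x,y,z=P.T
    sat=C.max(1)-C.min(1)
    yel=(C[:,0]>120)&(C[:,1]>90)&(C[:,2]<60)&(C[:,0]-C[:,1]<90)&(abs(z-.22)<.004)&(abs(y)<.3)
    if yel.sum()>30: print(n,"bar",rect(P[yel]),"z",np.median(z[yel]))
    st=(abs(z-.045)<.004)&(abs(x-.46)<.1)&(abs(y+.22)<.17)&(sat<40)&(C.mean(1)>90)
    if st.sum()>30: print(n,"stand",rect(P[st]))
    org=(C[:,0]-C[:,2]>70)&(C[:,0]-C[:,1]>40)
    for nm,m in(("near",(x<.42)),("stand",(x>=.42))):
        for lo,hi in((.13,.165),(.165,.205),(.205,.3)):
            k=org&m&(z>lo)&(z<hi)&(y<-.05)&(y>-.35)&(x<.56)
            if k.sum()>20: print(n,nm,lo,"orange",rect(P[k]),"zmax",z[k].max())
    g=(sat<30)&(z>.16)&(z<.215)&(abs(x-.43)<.1)&(y<-.2)&(y>-.4)
    if g.sum()>20: print(n,"grey",rect(P[g]),z[g].max())
    pb=(abs(z-.055)<.004)&(abs(x-.63)<.07)&(abs(y+.1)<.07)&(sat<50)
    if pb.sum()>30: print(n,"pinblock",rect(P[pb]))
    rd=(C[:,0]>110)&(C[:,1]<60)&(z>.055)&(z<.1)&(abs(x-.63)<.07)&(abs(y+.1)<.07)
    if rd.sum()>10: print(n,"red",rect(P[rd]),P[rd].mean(0),z[rd].max())
    rp=(abs(z-.222)<.004)&(C.min(1)>110)&(x>.5)&(y>0)&(y<.3)
    if rp.sum()>20: print(n,"post",rect(P[rp]))
E
python3 b.py
```

```text
scene bar (array([641.6, 127.5]), array([81.1, 29.8]), 74.52, 77) z 0.21858724449111389
scene stand (array([ 465.9, -267.6]), array([ 86.9, 215.5]), 0.37, 1601)
scene near 0.13 orange (array([ 365.3, -196.2]), array([ 35.6, 115.6]), 9.68, 198) zmax 0.16464583791723975
scene near 0.165 orange (array([ 347.1, -166.9]), array([77.4, 44.2]), 4.58, 434) zmax 0.20423476029658372
scene near 0.205 orange (array([ 346. , -161.4]), array([82.2, 16.8]), 19.3, 568) zmax 0.2767547353776523
scene stand 0.13 orange (array([ 466.8, -202.4]), array([44.7, 38.6]), 52.77, 194) zmax 0.16479821404407713
scene stand 0.165 orange (array([ 464.3, -202.8]), array([13.6, 56.6]), 3.36, 295) zmax 0.20414536754149037
scene grey (array([ 465.5, -332.8]), array([56.2, 14.9]), 80.76, 337) 0.2046662306302922
scene pinblock (array([ 635.9, -109.8]), array([60.2, 62.3]), 76.87, 478)
scene red (array([ 636.4, -110.3]), array([17.6, 15.2]), 3.45, 47) [ 0.6372 -0.1105  0.0894] 0.09544177556273459
scene post (array([658.2, 188.1]), array([41.8, 42.6]), 73.42, 262)
side bar (array([633. , 108.9]), array([121.1,  34.6]), 72
[... 534 characters left out ...]
.165 orange (array([ 461.9, -199.3]), array([14.7, 61.2]), 1.93, 164) zmax 0.20438610120918566
side pinblock (array([ 634.3, -108.2]), array([68.5, 66. ]), 76.17, 207)
side red (array([ 629.6, -102.5]), array([10.5,  5.1]), 53.97, 13) [ 0.6296 -0.1034  0.0878] 0.09295207888388113
side post (array([653.9, 191.5]), array([43.5, 44.9]), 71.13, 169)
wrist bar (array([629.7,  91.8]), array([84.4, 26.8]), 74.79, 12484) z 0.21908893982866443
wrist stand (array([ 457.2, -250. ]), array([ 71. , 184.5]), 0.44, 1303)
wrist pinblock (array([ 634.3, -108.7]), array([62.3, 60.1]), 76.33, 2362)
wrist red (array([ 634.7, -108.4]), array([16.4, 16.5]), 87.51, 215) [ 0.6347 -0.1078  0.0901] 0.0918223225423015
```

Emit:
{"api": "servo_tool", "payload": {"steps": [-0.17,-0.17,-0.1,0,-0.17,-0.17,-0.1,0,-0.17,-0.18,-0.1,0,-0.17,-0.18,-0.1,0,-0.17,-0.18,-0.1,0], "grip": 1}}

```text
time: 1.82
eef_pos: [0.542, -0.1282, 0.307]
tool_rot: [0.707, 0.707, 0.0, 0.0]
contact_force: [0.3, -1.0, 0.1]
opening: 0.0855
```

Emit:
{"api": "servo_tool", "payload": {"steps": [-0.17,-0.18,0,0,-0.17,-0.18,0,0,-0.16,-0.17,0,0,0,0,0,0,0,0,0,0]}}

```text
time: 2.45
eef_pos: [0.4638, -0.2023, 0.3065]
tool_rot: [0.707, 0.707, 0.0, 0.0]
contact_force: [0.2, -0.3, -0.3]
opening: 0.0857
```

```bash
cat > c.py <<'E'
from h import *
np.set_printoptions(precision=4,suppress=True)
D=np.load("f0.npz")
fw=grab_frame("wrist"); save(fw,"wrist1"); fs=grab_frame("scene"); 
print(read_state()["eef_pos"],read_state()["tool_rot"])
def rect(p): 
    (c,s,a)=cv2.minAreaRect((p[:,:2]*1000).astype(np.float32)); return np.round(c,1),np.round(s,1),round(a,2),len(p)
for n,f in(("wrist",fw),("scene",fs)):
    P,C,r,c=cloud(f);C=C.astype(int);x,y,z=P.T
    k=(abs(z-.2)<.003)&(abs(x-.464)<.03)&(abs(y+.202)<.05)
    for dx,nm in((0,"driver"),):
        if k.sum()>20: print(n,"top",rect(P[k]),np.median(z[k]))
    for lo in(.17,.18,.19):
        k=(z>lo)&(z<lo+.01)&(abs(x-.464)<.03)&(abs(y+.202)<.05)&(C[:,0]-C[:,2]>60)
        if k.sum()>20: print(n,lo,rect(P[k]))
    k=(abs(z-.2)<.003)&(abs(x-.464)<.03)&(abs(y+.333)<.05)
    if k.sum()>20: print(n,"grey top",rect(P[k]))
# hole, from start wrist frame
f={k:D["wrist"+k] for k in("pixels","z_map","camera_matrix","extrinsics")}
p=f["pixels"].astype(int); m=((p[...,0]>110)&(p[...,2]<70)&(p[...,1]>80)).astype(np.uint8)
cs,h=cv2.findContours(m[:240,100:300],cv2.RETR_CCOMP,cv2.CHAIN_APPROX_NONE)
for q,hh in zip(cs,h[0]):
    if hh[3]>=0 and cv2.contourArea(q)>50:
        # rim pixels: project at bar top plane z=.219
        e=q[:,0,:]+[100,0]; K=f["camera_matrix"];E=np.linalg.inv(f["extrinsics"])
        d=np.c_[(e[:,0]-K[0,2])/K[0,0],(e[:,1]-K[1,2])/K[1,1],np.ones(len(e))]@E[:3,:3].T
        W=E[:3,3]+d*((.2195-E[2,3])/d[:,2])[:,None]
        print("hole",cv2.minEnclosingCircle((W[:,:2]*1000).astype(np.float32)),cv2.fitEllipse((W[:,:2]*1000).astype(np.float32)),cv2.contourArea(q))
E
python3 c.py
```

```text
[ 0.464  -0.2019  0.3063] [ 0.7067  0.7075  0.0001 -0.    ]
wrist top (array([ 462.1, -201.5]), array([10., 56.]), 1.7, 886) 0.19918349676294828
wrist 0.17 (array([ 461.4, -174. ]), array([1.3, 9.8]), 87.62, 27)
wrist 0.18 (array([ 461.4, -173.7]), array([9.5, 0.7]), 0.27, 33)
wrist 0.19 (array([ 462.1, -201.5]), array([10. , 56.1]), 1.7, 790)
wrist grey top (array([ 463. , -331.5]), array([56.8, 10.2]), 77.3, 592)
scene top (array([ 464.6, -202.2]), array([11.9, 54.1]), 1.27, 94) 0.1991470189780178
scene 0.17 (array([ 468. , -203.4]), array([54.4,  9.1]), 84.92, 60)
scene 0.18 (array([ 468.2, -203.4]), array([55.8, 12. ]), 82.92, 59)
scene 0.19 (array([ 464.5, -202.1]), array([12.7, 56.7]), 1.23, 118)
scene grey top (array([ 465.1, -332.8]), array([55.4, 12.6]), 77.54, 94)
hole ((624.748046875, 70.74446868896484), 6.5843658447265625) ((624.693603515625, 70.77641296386719), (12.586908340454102, 12.769803047180176), 54.865882873535156) 678.5
```

Emit:
{"api": "servo_tool", "payload": {"steps": [0,-0.007,0.175,-0.01,0,0,0.175,0,0,0,0.175,0,0,0,0.175,0,0,0,0.17,0]}}

```text
time: 3.18
eef_pos: [0.463, -0.2017, 0.1749]
tool_rot: [0.695, 0.719, 0.0, -0.0]
contact_force: [0.0, -0.7, 0.3]
opening: 0.0859
```

Emit:
{"api": "servo_tool", "payload": {"steps": [0,0,0,0,0,0,0,0,0,0,0,0,0,0,0,0,0,0,0,0], "grip": 0}}

```text
time: 3.8
eef_pos: [0.463, -0.203, 0.1771]
tool_rot: [0.696, 0.718, 0.0, 0.001]
contact_force: [-0.5, -0.0, 3.5]
opening: 0.0087
```

Emit:
{"api": "servo_tool", "payload": {"steps": [0,0,0,0,0,0,0,0,0,0,0,0,0,0,0,0,0,0,0,0]}}

```text
time: 4.42
eef_pos: [0.4631, -0.203, 0.177]
tool_rot: [0.696, 0.718, 0.0, 0.001]
contact_force: [-0.2, -0.7, 5.5]
opening: 0.0088
```

Emit:
{"api": "servo_tool", "payload": {"steps": [0,0,-0.05,0,0,0,-0.1,0,0,0,-0.15,0,0,0,-0.2,0,0,0,-0.2,0]}}

```text
time: 5.05
eef_pos: [0.4618, -0.202, 0.2813]
tool_rot: [0.696, 0.718, -0.0, -0.001]
contact_force: [-0.6, -0.0, -4.1]
opening: 0.0087
```

Emit:
{"api": "servo_tool", "payload": {"steps": [0,0,-0.1,0,0,0,-0.1,0,0,0,0,0,0,0,0,0]}}

```text
time: 5.55
eef_pos: [0.462, -0.2022, 0.3095]
tool_rot: [0.696, 0.718, -0.0, -0.001]
contact_force: [0.3, -0.1, -4.5]
opening: 0.0081
```

```bash
cat > d.py <<'E'
from h import *
import sys
a=grab_frame("scene");b=grab_frame("side");w=grab_frame("wrist")
im=np.vstack([np.hstack([a["pixels"][120:360,100:420],b["pixels"][150:390,220:540]]),np.hstack([w["pixels"][::2,::2],np.zeros((240,320,3),np.uint8)])])
cv2.imwrite(f"pics/{sys.argv[1]}.png",im[:,:,::-1])
s=read_state();print(s["eef_pos"],s["contact_force"],s["opening"])
E
python3 d.py held1
```

```text
[ 0.46204295 -0.20220783  0.30952945] [-0.29571983 -0.26376884 -4.4689064 ] 0.008457004555373219
```

View pics/held1.png

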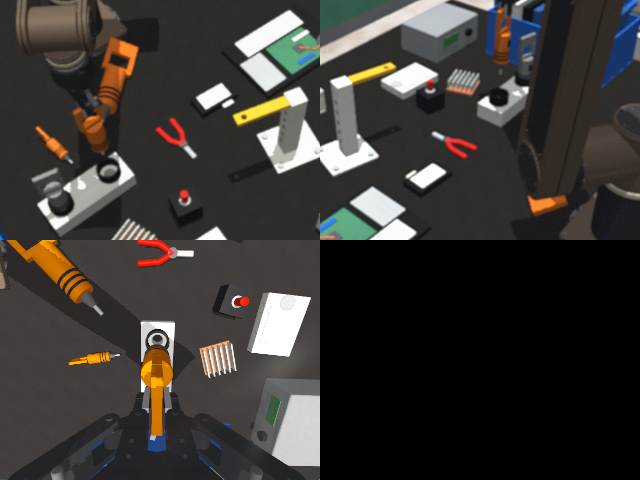

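The held1 view shows the driver gripped, hanging straight and clear of its socket. The grey driver is still in place. Now I'll carry it to a point before the tip of the bar.

Emit:
{"api": "servo_tool", "payload": {"steps": [0.1,0.07,0,0,0.17,0.12,0,0,0.2,0.15,0,0,0.2,0.15,0,0,0.2,0.15,0,0]}}

```text
time: 6.32
eef_pos: [0.5552, -0.0667, 0.3105]
tool_rot: [0.696, 0.718, 0.0, -0.0]
contact_force: [-0.1, -1.5, -4.9]
opening: 0.0088
```

Emit:
{"api": "servo_tool", "payload": {"steps": [0.2,0.15,0,0,0.17,0.12,0,0,0.163,0.114,0,0,0,0,0,-0.05,0,0,0,-0.05]}}

```text
time: 6.95
eef_pos: [0.6096, 0.0147, 0.31]
tool_rot: [0.572, 0.82, 0.0, -0.001]
contact_force: [-0.9, -0.7, -3.9]
opening: 0.0088
```

Emit:
{"api": "servo_tool", "payload": {"steps": [0,0,0,-0.055,0,0,0,-0.055,0,0,0,-0.055,0,0,0,-0.055,0,0,0,-0.055]}}

```text
time: 7.58
eef_pos: [0.6094, 0.0142, 0.3102]
tool_rot: [0.176, 0.984, 0.0, -0.0]
contact_force: [-0.7, -0.1, -4.3]
opening: 0.0085
```

Emit:
{"api": "servo_tool", "payload": {"steps": [0,0,0,-0.03,0,0,0.15,0,0,0,0.15,0,0,0,0.15,0,0,0,0,0]}}

```text
time: 8.2
eef_pos: [0.6078, 0.0141, 0.2401]
tool_rot: [0.133, 0.991, 0.0, -0.003]
contact_force: [-0.8, 0.6, -4.9]
opening: 0.0089
```

```bash
cat > e.py <<'E'
from h import *
np.set_printoptions(precision=4,suppress=True)
s=read_state();a,b=s["tool_rot"][:2];print(s["eef_pos"],s["tool_rot"],"yaw",np.degrees(np.arctan2(b*b-a*a,2*a*b)))
w=grab_frame("wrist");sc=grab_frame("scene");sd=grab_frame("side");save(w,"w2")
for n,f in(("wrist",w),("scene",sc),("side",sd)):
    P,C,r,c=cloud(f);C=C.astype(int);x,y,z=P.T
    yel=(C[:,0]>110)&(C[:,1]>80)&(C[:,2]<60)&(C[:,0]-C[:,1]<75)&(abs(z-.22)<.004)&(abs(y-.1)<.1)
    if yel.sum()>50:
        q=cv2.minAreaRect((P[yel,:2]*1000).astype(np.float32));print(n,"bar",q,yel.sum(),np.median(z[yel]))
        print(np.round(cv2.boxPoints(q),1).tolist())
    t=s["eef_pos"];k=(np.hypot(x-t[0],y-t[1])<.045)&(C[:,0]-C[:,2]>60)&(C[:,0]-C[:,1]>40)
    for lo,hi in((.1,.14),(.14,.18),(.18,.22),(t[2]+.015,t[2]+.027)):
        kk=k&(z>lo)&(z<hi)
        if kk.sum()>20: print(n,lo,cv2.minAreaRect((P[kk,:2]*1000).astype(np.float32)),kk.sum(),z[kk].max())
E
python3 e.py
```

```text
[0.6078 0.0141 0.2401] [ 0.1328  0.9911  0.0003 -0.0033] yaw 74.74068324093876
wrist bar ((635.3963012695312, 111.8059310913086), (126.61839294433594, 27.642236709594727), 75.18141174316406) 10448 0.21926308614244644
[[605.7999877929688, 54.099998474121094], [632.5999755859375, 47.099998474121094], [664.9000244140625, 169.5], [638.2000122070312, 176.5]]
wrist 0.1 ((589.2166748046875, 18.518268585205078), (27.809961318969727, 5.831743240356445), 75.5529556274414) 45 0.13613054074880845
wrist 0.14 ((592.4385375976562, 18.295333862304688), (36.473846435546875, 12.357444763183594), 73.98596954345703) 597 0.17996478688122036
wrist 0.18 ((603.3956298828125, 28.504840850830078), (64.3208999633789, 43.95168685913086), 74.7894287109375) 2279 0.21999912102761116
wrist 0.2551327395261035 ((606.278564453125, 14.708328247070312), (10.11362361907959, 56.75617599487305), 75.1270523071289) 2842 0.26420639066652685
scene bar ((636.0736694335938, 107.65092468261719), (120.95555114746094, 30.362842559814453), 74.70343780517578) 165 0.2188639027526409
[[605.5, 53.29999923706055], [634.7999877929688, 45.
[... 615 characters left out ...]
62100034738
[[598.7999877929688, 56.599998474121094], [634.2000122070312, 46.5], [667.5999755859375, 162.8000030517578], [632.2000122070312, 173.0]]
side 0.1 ((598.2383422851562, 26.58451271057129), (31.660490036010742, 14.867939949035645), 34.16815185546875) 52 0.1397024823748374
side 0.14 ((597.0581665039062, 27.765003204345703), (29.584815979003906, 15.08449935913086), 36.80358123779297) 132 0.17972633870962518
side 0.18 ((606.805908203125, 25.95974349975586), (52.153228759765625, 55.444583892822266), 16.20648765563965) 203 0.2198989016920888
side 0.2551327395261035 ((592.6202392578125, 19.857330322265625), (11.439225196838379, 28.915081024169922), 72.98710632324219) 35 0.2668955378278003
```

View pics/w2.png

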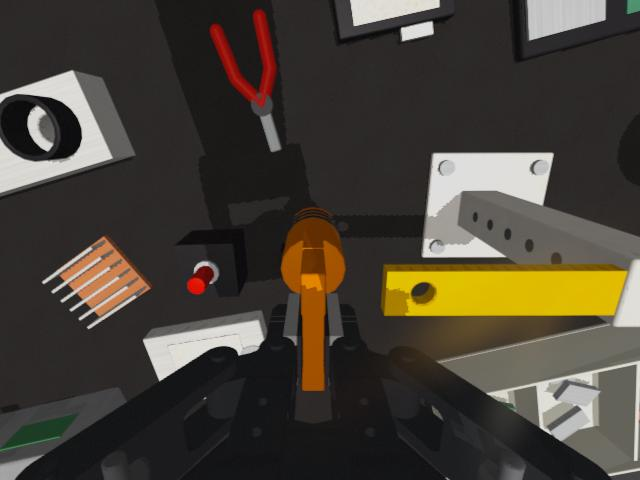

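w2 shows the hanger at (330,313) facing the end of the bar. The hole is at (292,424), about 2 mm off laterally, so I'll trim that and thread the bar through the window.

Emit:
{"api": "servo_tool", "payload": {"steps": [-0.015,0,0.027,0,0,0.08,0,0,0,0.08,0,0,0,0.08,0,0,0,0.08,0,0]}}

```text
time: 8.98
eef_pos: [0.6244, 0.0595, 0.2393]
tool_rot: [0.133, 0.991, 0.0, 0.0]
contact_force: [0.4, 0.6, -4.4]
opening: 0.0087
```

Emit:
{"api": "servo_tool", "payload": {"steps": [0,0.08,0,0,0,0.08,0,0,0,0.08,0,0,0,0,0,0]}}

```text
time: 9.48
eef_pos: [0.6338, 0.0941, 0.2392]
tool_rot: [0.133, 0.991, 0.0, -0.0]
contact_force: [0.7, -0.0, -4.1]
opening: 0.0091
```

Emit:
{"api": "servo_tool", "payload": {"steps": [0,0.08,0,0,0,0.08,0,0,0,0,0,0,0,0,0,0]}}

```text
time: 9.98
eef_pos: [0.64, 0.1163, 0.2392]
tool_rot: [0.133, 0.991, -0.0, -0.0]
contact_force: [0.2, -0.7, -4.3]
opening: 0.0088
```

```bash
python3 e.py | grep -v side
python3 - <<'E'
from h import *
s=grab_frame("scene");b=grab_frame("side")
cv2.imwrite("pics/thr.png",cv2.resize(np.hstack([s["pixels"][180:340,280:440],b["pixels"][170:330,180:340]])[:,:,::-1],None,fx=2.5,fy=2.5,interpolation=cv2.INTER_CUBIC))
E
```

```text
[0.64   0.1163 0.2392] [ 0.133   0.9911 -0.0002 -0.0001] yaw 74.71717642241592
wrist bar ((635.0971069335938, 111.45327758789062), (125.45508575439453, 27.035356521606445), 74.63959503173828) 8774 0.2192631666240788
[[605.4000244140625, 54.5], [631.5, 47.400001525878906], [664.7000122070312, 168.39999389648438], [638.7000122070312, 175.5]]
wrist 0.1 ((622.1049194335938, 120.93414306640625), (27.043472290039062, 5.635161876678467), 73.87383270263672) 41 0.13503226623028597
wrist 0.14 ((624.9094848632812, 120.21806335449219), (36.23944091796875, 12.119476318359375), 73.95510864257812) 600 0.17988510530305413
wrist 0.18 ((630.2708740234375, 118.96820068359375), (89.66018676757812, 39.523738861083984), 75.05292510986328) 4876 0.21999970945714492
wrist 0.2542169130168532 ((638.5934448242188, 116.80140686035156), (10.140375137329102, 57.03266906738281), 75.0884017944336) 2844 0.26354409434961845
scene bar ((636.4448852539062, 107.98294067382812), (121.53990936279297, 28.256540298461914), 74.77898406982422) 348 0.2192150436665633
[[606.9000244140625, 53.099998474121094], [634.0999755859375, 45.599998474121094], [666.0, 162.89999389648438], [638.7999877929688, 170.3000030517578]]
scene 0.14 ((650.1818237304688, 105.24783325195312), (34.21274948120117, 13.697092056274414), 46.612125396728516) 114 0.17893728129665054
scene 0.18 ((647.9918823242188, 111.67196655273438), (89.62464904785156, 41.257389068603516), 61.02761459350586) 275 0.21999943142580358
scene 0.2542169130168532 ((652.8578491210938, 111.53819274902344), (10.948065757751465, 32.60551834106445), 70.3487777709961) 64 0.2656211714418153
[[601.2000122070312, 56.900001525878906], [637.2999877929688, 46.599998474121094], [670.2000122070312, 162.6999969482422], [634.0999755859375, 173.0]]
```

View pics/thr.png

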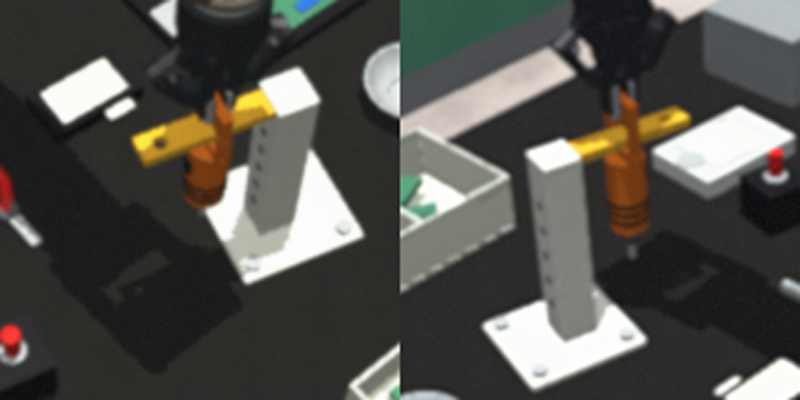

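thr shows the bar passing through the window, with the driver about halfway between hole and post. I'll lower it onto the bar.

Emit:
{"api": "servo_tool", "payload": {"steps": [0.008,0,0.02,0,0,0,0.02,0,0,0,0.02,0,0,0,0.015,0,0,0,0,0]}}

```text
time: 10.85
eef_pos: [0.6387, 0.1166, 0.2276]
tool_rot: [0.133, 0.991, -0.0, -0.0]
contact_force: [0.3, 0.1, -3.7]
opening: 0.0088
```

Emit:
{"api": "servo_tool", "payload": {"steps": [0,0,0.007,0,0,0,0.006,0,0,0,0,0,0,0,0,0]}}

```text
time: 11.35
eef_pos: [0.6391, 0.1166, 0.2271]
tool_rot: [0.133, 0.991, 0.0, 0.0]
contact_force: [-2.0, -0.1, 1.8]
opening: 0.0089
```

Emit:
{"api": "servo_tool", "payload": {"steps": [0,0,0,0,0,0,0,0,0,0,0,0,0,0,0,0], "grip": 0.45}}

```text
time: 11.85
eef_pos: [0.639, 0.1166, 0.2261]
tool_rot: [0.133, 0.991, 0.0, 0.0]
contact_force: [-0.5, 0.1, 0.9]
opening: 0.0387
```

Emit:
{"api": "servo_tool", "payload": {"steps": [0,0,-0.05,0,0,0,-0.1,0,0,0,-0.2,0,0,0,-0.2,0,0,0,-0.1,0]}}

```text
time: 12.48
eef_pos: [0.6397, 0.1167, 0.3274]
tool_rot: [0.133, 0.991, 0.0, 0.003]
contact_force: [-0.1, 0.3, 0.6]
opening: 0.0382
```

```bash
cat > g.py <<'E'
from h import *
np.set_printoptions(precision=4,suppress=True)
s=read_state();a,b=s["tool_rot"][:2];print(s["eef_pos"],"yaw",np.degrees(np.arctan2(b*b-a*a,2*a*b)))
w=grab_frame("wrist");save(w,"w3")
K=w["camera_matrix"];E=np.linalg.inv(w["extrinsics"])
P,C,r,c=cloud(w);C=C.astype(int);x,y,z=P.T
k=(C[:,0]-C[:,2]>60)&(C[:,0]-C[:,1]>40)&(abs(z-.249)<.004)
if k.sum()>20: print("hanger top",cv2.minAreaRect((P[k,:2]*1000).astype(np.float32)),np.median(z[k]))
p=w["pixels"].astype(int); m=((p[...,0]>100)&(p[...,2]<70)&(p[...,1]>75)&(p[...,0]-p[...,1]<80)).astype(np.uint8)
cs,h=cv2.findContours(m,cv2.RETR_CCOMP,cv2.CHAIN_APPROX_NONE)
for q,hh in zip(cs,h[0]):
    if hh[3]>=0 and cv2.contourArea(q)>80:
        e=q[:,0,:];d=np.c_[(e[:,0]-K[0,2])/K[0,0],(e[:,1]-K[1,2])/K[1,1],np.ones(len(e))]@E[:3,:3].T
        W=E[:3,3]+d*((.2195-E[2,3])/d[:,2])[:,None]
        print("hole",e.mean(0),cv2.minEnclosingCircle((W[:,:2]*1000).astype(np.float32)),cv2.fitEllipse((W[:,:2]*1000).astype(np.float32)))
rd=(C[:,0]>110)&(C[:,1]<60)&(z>.083)&(z<.1)&(abs(x-.63)<.07)&(abs(y+.1)<.07)
if rd.sum()>10: print("red",cv2.minEnclosingCircle((P[rd,:2]*1000).astype(np.float32)),cv2.minAreaRect((P[rd,:2]*1000).astype(np.float32)),z[rd].max())
E
python3 g.py; python3 d.py hung
```

```text
[0.6397 0.1167 0.3274] yaw 74.70055145363916
hanger top ((637.4493408203125, 116.82115173339844), (9.763678550720215, 55.7905387878418), 74.9512939453125) 0.24920374249323687
hole [250.0465 235.3023] ((623.8444213867188, 71.12893676757812), 6.733432769775391) ((623.743896484375, 71.17594146728516), (11.989127159118652, 12.59034252166748), 58.89430618286133)
red ((634.8331298828125, -107.89492797851562), 9.00898551940918) ((634.5230712890625, -108.08381652832031), (16.99713706970215, 16.67496109008789), 75.92906951904297) 0.09217259724554122
[0.63861965 0.11657866 0.32301039] [ 0.52132763 -0.97914019 -0.06301392] 0.03823014974781495
```

View pics/hung.png

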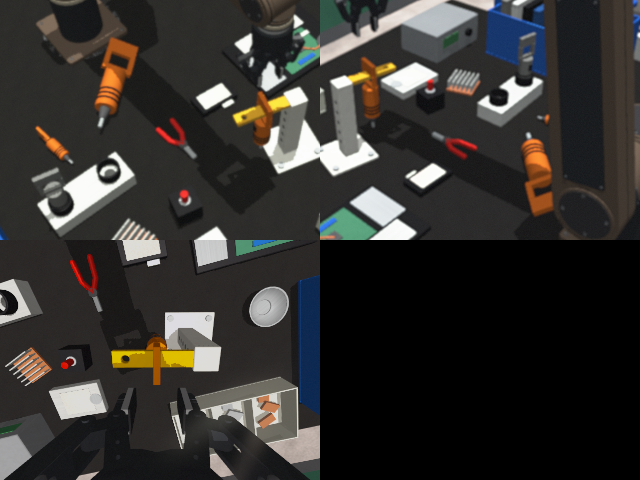

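hung shows the driver hanging on the bar, clear of the gripper. Its hanger top is at 0.249, which means it is seated. The pin is at (190,185) in the scene tile. I'm moving over the pin and turning the jaws across the bar.

Emit:
{"api": "servo_tool", "payload": {"steps": [-0.03,-0.1,0,0,-0.045,-0.18,0,0,-0.05,-0.2,0,0,-0.05,-0.2,0,0,-0.05,-0.2,0,0]}}

```text
time: 13.3
eef_pos: [0.6359, -0.0216, 0.3219]
tool_rot: [0.133, 0.991, -0.0, -0.001]
contact_force: [-0.6, 0.4, 0.2]
opening: 0.0386
```

Emit:
{"api": "servo_tool", "payload": {"steps": [-0.05,-0.2,0,0,-0.05,-0.2,0,0,-0.046,-0.17,0,0,0,0,0,0.05,0,0,0,0.05], "grip": 1}}

```text
time: 13.92
eef_pos: [0.6343, -0.1094, 0.3218]
tool_rot: [0.29, 0.957, -0.0, -0.001]
contact_force: [0.7, 0.9, 0.1]
opening: 0.0857
```

Emit:
{"api": "servo_tool", "payload": {"steps": [0,0,0.12,0.05,0,0,0.12,0.05,0,0,0.12,0.05,0,0,0.12,0.05,0,0,0.12,0.05]}}

```text
time: 14.55
eef_pos: [0.6342, -0.1087, 0.2313]
tool_rot: [0.634, 0.774, -0.001, -0.001]
contact_force: [0.8, -0.6, -0.1]
opening: 0.0854
```

Emit:
{"api": "servo_tool", "payload": {"steps": [0,0,0,0.05,0,0,0,0.05,0,0,0,0.05,0,0,0,0,0,0,0,0]}}

```text
time: 15.18
eef_pos: [0.6347, -0.1083, 0.2328]
tool_rot: [0.794, 0.607, -0.0, -0.001]
contact_force: [0.4, 0.3, -1.1]
opening: 0.0853
```

```bash
python3 g.py
```

```text
[ 0.6347 -0.1083  0.2328] yaw -15.200587333025373
red ((634.39013671875, -108.33316802978516), 8.837727546691895) ((634.66162109375, -108.45903015136719), (17.010404586791992, 16.189922332763672), 63.37354278564453) 0.09204134178272827
```

Emit:
{"api": "servo_tool", "payload": {"steps": [0,0,0.2,0,0,0,0.25,0,0,0,0.25,0,0,0,0.25,0,0,0,0.17,0]}}

```text
time: 15.85
eef_pos: [0.634, -0.1076, 0.0632]
tool_rot: [0.794, 0.607, -0.001, -0.001]
contact_force: [-0.1, 0.6, 0.5]
opening: 0.0855
```

Emit:
{"api": "servo_tool", "payload": {"steps": [0,0,0,0,0,0,0,0,0,0,0,0,0,0,0,0,0,0,0,0], "grip": 0}}

```text
time: 16.48
eef_pos: [0.6363, -0.1082, 0.0675]
tool_rot: [0.795, 0.607, 0.001, 0.001]
contact_force: [0.7, 0.3, 5.7]
opening: 0.016
```

Emit:
{"api": "servo_tool", "payload": {"steps": [0,0,0,0,0,0,0,0,0,0,0,0]}}

```text
time: 16.85
eef_pos: [0.6363, -0.1082, 0.0674]
tool_rot: [0.795, 0.607, 0.001, 0.001]
contact_force: [0.1, -0.4, 5.9]
opening: 0.0159
```

Emit:
{"api": "servo_tool", "payload": {"steps": [0,0,-0.1,0,0,0,-0.2,0,0,0,-0.25,0,0,0,-0.25,0,0,0,-0.25,0]}}

```text
time: 17.48
eef_pos: [0.6347, -0.1077, 0.2243]
tool_rot: [0.795, 0.607, -0.0, -0.0]
contact_force: [0.0, -0.5, -0.6]
opening: 0.016
```

Emit:
{"api": "servo_tool", "payload": {"steps": [0,0,-0.25,0,0,0,-0.2,0,0,0,-0.1,0,0.1,-0.03,0,0,0.18,-0.06,0,0]}}

```text
time: 18.1
eef_pos: [0.6324, -0.063, 0.3033]
tool_rot: [0.795, 0.606, -0.001, -0.001]
contact_force: [0.4, 0.5, -1.2]
opening: 0.0166
```

Emit:
{"api": "servo_tool", "payload": {"steps": [0.2,-0.07,0,0,0.2,-0.07,0,0,0.2,-0.07,0,0,0.15,-0.05,0,0,0.1,-0.03,0,0]}}

```text
time: 18.73
eef_pos: [0.6237, 0.0727, 0.3032]
tool_rot: [0.794, 0.607, -0.001, -0.001]
contact_force: [-0.1, -0.0, -0.7]
opening: 0.0161
```

Emit:
{"api": "servo_tool", "payload": {"steps": [0,0,0,0,0,0,0,0]}}

```text
time: 18.98
eef_pos: [0.6248, 0.0702, 0.305]
tool_rot: [0.795, 0.607, -0.0, -0.0]
contact_force: [0.9, 0.5, -1.2]
opening: 0.0159
```

```bash
python3 g.py
python3 - <<'E'
from h import *
for n in("wrist","scene","side"):
    f=grab_frame(n)
    for t in("pin","pin_collar","bar_hole"): print(n,t,[(d["at"],round(d["conf"],2)) for d in tip_of(f,t)[:3]])
E
```

```text
[0.6248 0.0702 0.305 ] yaw -15.32188677318486
hanger top ((637.7052001953125, 116.95762634277344), (10.563108444213867, 56.053749084472656), 74.61109924316406) 0.24908262470643144
hole [312.4792 248.4792] ((624.44189453125, 71.48152923583984), 6.888410568237305) ((624.446533203125, 71.30884552001953), (12.738652229309082, 12.991096496582031), 51.03860092163086)
wrist pin [([264.2, 309.1], 0.79)]
wrist pin_collar [([298.6, 315.0], 0.94), ([179.9, 311.3], 0.41), ([319.3, 445.8], 0.4)]
wrist bar_hole [([250.3, 313.0], 0.77)]
scene pin [([228.8, 340.1], 0.61)]
scene pin_collar [([215.9, 342.0], 0.59), ([266.6, 388.4], 0.29)]
scene bar_hole [([236.6, 340.6], 0.75)]
side pin [([212.2, 288.7], 0.6)]
side pin_collar [([193.1, 285.8], 0.55)]
side bar_hole [([218.5, 287.3], 0.88)]
```

View pics/w3.png

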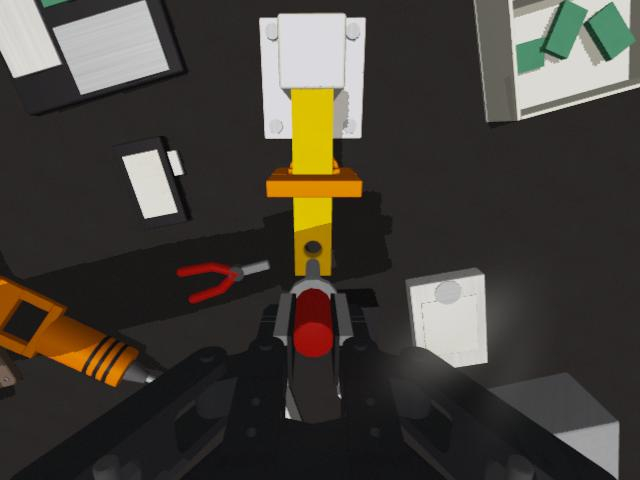

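w3 shows the pin shaft tip at about (264,312), just below the hole at (248,312). The columns line up across the bar. I'll work out the remaining offset along the bar and the pin's tilt.

Run:
```python
from h import *
np.set_printoptions(precision=4,suppress=True)
w=grab_frame("wrist");s=grab_frame("scene");b=grab_frame("side")
P,C,r,c=cloud(w);C=C.astype(int);x,y,z=P.T
k=(C[:,0]>110)&(C[:,1]<60)&(z>.32)&(abs(x-.625)<.03)&(abs(y-.07)<.03);print("red top",np.median(z[k]),z[k].max());
kt=k&(z>z[k].max()-.004);print("red top c",cv2.minEnclosingCircle((P[kt,:2]*1000).astype(np.float32)),kt.sum())
for lo in np.arange(.24,.312,.006):
    k=(z>lo)&(z<lo+.006)&(abs(c-313)<25)&(r>235)&(r<310)&(np.hypot(x-.6245,y-.0705)<.02)
    if k.sum()>5: 
        q=P[k]; rr=r[k]; print(round(lo,3),k.sum(),q.min(0),q.max(0),"rows",rr.min(),rr.max(),"cols",c[k].min(),c[k].max())
# project ray through given pixel to plane z
def ray(f,row,col,zz):
    K=f["camera_matrix"];E=np.linalg.inv(f["extrinsics"]);d=E[:3,:3]@[(col-K[0,2])/K[0,0],(row-K[1,2])/K[1,1],1];return E[:3,3]+d*(zz-E[2,3])/d[2]
print("tip w",ray(w,264,312.3,.2426))
# where would a vertical pin at TCP project?
def proj(f,p):
    q=f["extrinsics"]@np.r_[p,1];q=f["camera_matrix"]@q[:3];return q[:2]/q[2]
t=read_state()["eef_pos"]
for n,f in(("w",w),("s",s),("b",b)):
    print(n,"tip",proj(f,[t[0],t[1],.2426]),"collar",proj(f,[t[0],t[1],.2926]),"hole",proj(f,[.6244,.0713,.2195]))
cr=w["pixels"][230:310,270:355];cv2.imwrite("pics/tip.png",cv2.resize(cr[:,:,::-1],None,fx=7,fy=7,interpolation=cv2.INTER_CUBIC))
```

```text
red top 0.328200869800284 0.3297640382299469
red top c ((624.3318481445312, 70.33211517333984), 8.909565925598145) 1103
0.246 45 [0.6194 0.0695 0.2462] [0.6284 0.0753 0.2518] rows 259 267 cols 305 319
0.252 55 [0.6198 0.0701 0.252 ] [0.6284 0.0751 0.258 ] rows 261 270 cols 305 319
0.258 57 [0.6202 0.0705 0.258 ] [0.6283 0.0749 0.2637] rows 266 274 cols 305 319
0.264 59 [0.6205 0.071  0.2641] [0.6284 0.0751 0.27  ] rows 270 277 cols 305 319
0.27 29 [0.6222 0.0723 0.2701] [0.628  0.0751 0.2744] rows 274 276 cols 307 318
0.288 45 [0.6142 0.0734 0.2917] [0.6367 0.0835 0.294 ] rows 277 291 cols 289 335
0.294 545 [0.6142 0.0698 0.294 ] [0.6369 0.0838 0.3   ] rows 277 299 cols 289 336
0.3 190 [0.6175 0.071  0.3   ] [0.6329 0.0797 0.306 ] rows 290 304 cols 296 329
0.306 298 [0.6168 0.0722 0.306 ] [0.638  0.0843 0.312 ] rows 293 309 cols 289 337
0.312 247 [0.6171 0.0737 0.312 ] [0.6377 0.0848 0.3179] rows 296 309 cols 289 337
tip w [0.6238 0.0692 0.2426]
w tip [313.3141 261.5529] collar [313.5982 298.0808] hole [312.3428 248.9217]
s tip [343.9839 230.0799] collar [344.6175 216.6484] hole [343.7705 235.6907]
b tip [285.431 208.912] collar [284.3967 191.142 ] hole [285.8684 217.0551]
```

View pics/tip.png

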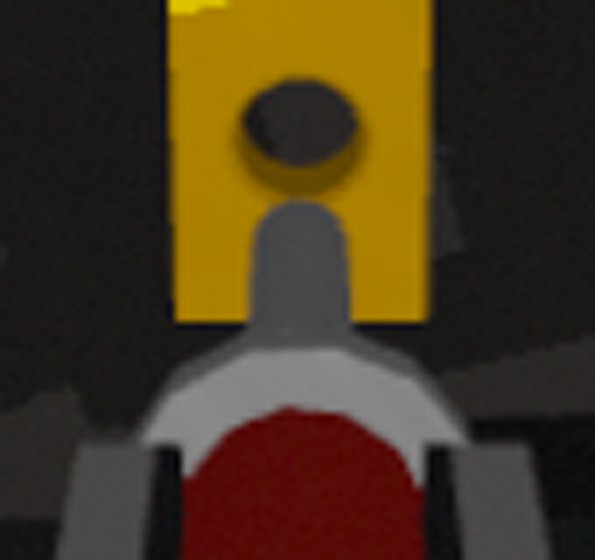

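tip.png shows the shaft at column 299 and the hole centre at column 301 (zoomed), so they are laterally aligned. I'll shift about 0.7 mm along the bar and go down slowly while watching the force.

Emit:
{"api": "servo_tool", "payload": {"steps": [0.005,0,0.05,0,0,0,0.05,0,0,0,0.04,0,0,0,0.04,0,0,0,0.04,0]}}

```text
time: 20.4
eef_pos: [0.6251, 0.0714, 0.2721]
tool_rot: [0.795, 0.607, -0.0, -0.0]
contact_force: [-0.6, -0.1, -1.5]
opening: 0.0161
```

Emit:
{"api": "servo_tool", "payload": {"steps": [0,0,0.02,0,0,0,0,0]}}

```text
time: 20.65
eef_pos: [0.625, 0.0714, 0.2693]
tool_rot: [0.795, 0.607, -0.0, -0.0]
contact_force: [0.4, -0.1, -0.8]
opening: 0.0158
```

Emit:
{"api": "servo_tool", "payload": {"steps": [0,0,0.05,0,0,0,0.05,0,0,0,0.05,0,0,0,0.05,0,0,0,0.02,0]}}

```text
time: 21.28
eef_pos: [0.6248, 0.0714, 0.2355]
tool_rot: [0.795, 0.607, -0.001, -0.0]
contact_force: [0.7, -0.9, -0.7]
opening: 0.0164
```

Emit:
{"api": "servo_tool", "payload": {"steps": [0,0,0.015,0,0,0,0.012,0,0,0,0,0]}}

```text
time: 21.65
eef_pos: [0.6252, 0.0714, 0.2327]
tool_rot: [0.795, 0.607, 0.0, 0.0]
contact_force: [-1.8, -1.6, -0.9]
opening: 0.0158
```

Emit:
{"api": "servo_tool", "payload": {"steps": [0,0,0.007,0,0,0,0,0]}}

```text
time: 21.9
eef_pos: [0.6253, 0.0714, 0.2325]
tool_rot: [0.795, 0.607, 0.0, 0.0]
contact_force: [-1.8, 0.0, 2.5]
opening: 0.0158
```

Emit:
{"api": "servo_tool", "payload": {"steps": [0,0,0.006,0,0,0,0,0]}}

```text
time: 22.15
eef_pos: [0.6253, 0.0714, 0.2325]
tool_rot: [0.795, 0.607, 0.0, 0.0]
contact_force: [-2.8, 1.1, 5.0]
opening: 0.0161
```

Emit:
{"api": "servo_tool", "payload": {"steps": [0,0,0,0,0,0,0,0,0,0,0,0,0,0,0,0], "grip": 0.5}}

```text
time: 22.65
eef_pos: [0.625, 0.0714, 0.2302]
tool_rot: [0.795, 0.607, -0.0, -0.0]
contact_force: [0.2, -0.3, 0.2]
opening: 0.0429
```

Emit:
{"api": "servo_tool", "payload": {"steps": [0,0,-0.05,0,0,0,-0.1,0,0,0,-0.2,0,0,0,-0.2,0,0,0,-0.1,0]}}

```text
time: 23.28
eef_pos: [0.6259, 0.0714, 0.3319]
tool_rot: [0.795, 0.607, 0.002, 0.002]
contact_force: [0.2, 0.7, -0.1]
opening: 0.0426
```

Emit:
{"api": "servo_tool", "payload": {"steps": [-0.1,0,-0.1,0,-0.15,0,0,0,-0.1,0,0,0,0,0,0,0]}}

```text
time: 23.78
eef_pos: [0.6105, 0.0191, 0.3417]
tool_rot: [0.796, 0.606, -0.001, -0.001]
contact_force: [0.8, 0.5, -0.2]
opening: 0.0427
```

```bash
python3 g.py
python3 - <<'E'
from h import *
np.set_printoptions(precision=4,suppress=True)
w=grab_frame("wrist");s=grab_frame("scene");b=grab_frame("side")
P,C,r,c=cloud(w);C=C.astype(int);x,y,z=P.T
n=np.hypot(x-.6245,y-.071)<.02
k=n&(C[:,0]>110)&(C[:,1]<60);print("red top",z[k].max(),cv2.minEnclosingCircle((P[k&(z>z[k].max()-.003)][:,:2]*1000).astype(np.float32)))
k=n&((C.max(1)-C.min(1))<40)&(z>.215)&(z<.235);print("collar top",np.percentile(z[k],[5,50,95]),k.sum())
a=np.hstack([w["pixels"][160:360,210:430],s["pixels"][150:350,260:480],b["pixels"][150:350,180:400]])
cv2.imwrite("pics/end.png",cv2.resize(a[:,:,::-1],None,fx=1.2,fy=1.2,interpolation=cv2.INTER_CUBIC))
E
```

```text
[0.6105 0.0191 0.3417] yaw -15.448590464207445
hanger top ((631.7784423828125, 95.79275512695312), (53.59071731567383, 55.67646789550781), 74.49346160888672) 0.24913142688552792
red top 0.25700109827160567 ((624.8596801757812, 71.3491439819336), 8.507210731506348)
collar top [0.2219 0.2232 0.2244] 303
```

View pics/end.png

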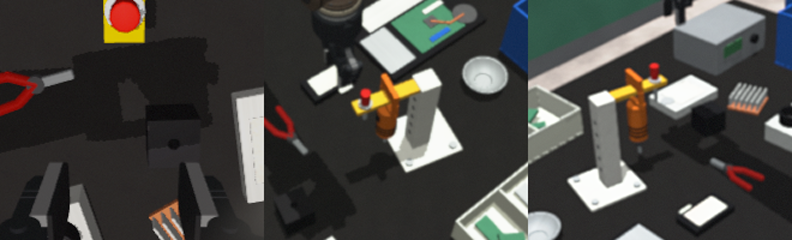

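```bash
python3 -c "
from station import *
print(job_done())"
```

```text
the job is handed in; nothing more can be done
None
```

The orange screwdriver hangs on the yellow bar and the keeper pin is locked in the hole. The job was handed in at about 24 s, within the 70 s limit. The hand-in reports no verdict.

- **Screwdriver:** I lifted the middle-sized orange one from the stand and threaded its window over the bar about 47 mm from the hole, towards the post. I then lowered it until the bar took its weight. Its hanger top measured 0.249 m, which matches a seated driver, and it still read that after the pin went in.
- **Pin:** It went in without the force rising until the collar met the bar. The collar's top measured 0.223 m, which is the bar top at about 0.219 m plus the 4 mm collar, so it sits flat. The grip's top measured 0.257 m, about 1.5 mm above the expected height, within camera accuracy.
- **Forces and other objects:** Readings at the end of each move never passed about 6 N. The grey screwdriver was still in its socket after the orange one was hung. It and most of the other items were outside my last picture, so I did not recheck them at the end. The gripper was clear and touching nothing at hand-in.

No check failed. The final hanger rectangle was oversized because it included part of the pin's red head, so I relied only on its height. The scene and wrist cameras disagreed by about 2 mm on positions, so I used the wrist camera for the pin and the hole.

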